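Add two sample trays to a covered tray stack

ROBOT

A 6-joint arm with a two-finger parallel gripper is mounted at the origin on a cart in front of the work surface, level with it; the furniture and walls round the work are solid. World frame = base frame: x ahead of the robot, y to its left, z up, the work surface at z = 0. Lengths are in mm, angles in rad, forces in N, time in s.
With the tool pointing down it reaches from about 350 to 875 mm from the base axis. Payload 4.2 kg.
Tool frame: the origin (TCP) lies at the very end of the fingers, on their centre line; the grasp point (between the pads) lies 19 mm behind it; y points along the fingers, z is the direction in which the jaws open and shut, and the axes are right-handed (so a half turn about y gives the same grasp; the last joint's range is limited). The gripper opens to 85 mm and grips with 20 to 120 N. Pads are 22 mm wide; open, the fingers measure 114 mm over their backs; the gripper's body (76 mm by 85 mm) begins 54 mm behind the grasp point. The pads swing forward as they close: fully open they stand 13 mm farther back than shut.
Start: joints at [-1.02, 0.385, 0.008, 0, -1.194, -0.259], TCP at [179.814, -598.553, 231.312] pointing down, gripper open.
Joint ranges: [-3.14, 3.14], [-1.21, 2.06], [-1.07, 1.41], [-3.16, 2.05], [-2.99, -0.16], [-3.1, 3.1]. Speed limits (rad/s): [2.79, 2.79, 3.14, 3.14, 3.14, 3.14].

INTERFACE

Orientations are given as a unit quaternion [x, y, z, w].
In Python, from bench import arm gives the robot as it stands.
- The arm moves only by the shell command python3 -m creep 'ROWS'. ROWS is JSON, a list of rows, each an object with "delta_pos": the shift along the tool's x, y, z in mm, a list of three; "rot": the turn, a rotation vector about the tool's x, y, z in rad, a list of three; "jaw": the finger opening in mm, from 0 to 85.4. A call has exactly 10 rows; each row shifts and turns the commanded pose from where the row before left it, along the tool's axes as they then stand; what a row does not reach is not made up. A row lasts 1/12 s, in which the tool goes at most 41.7 mm and 7.16 degrees, less where a joint would pass 70% of its speed; a pose out of reach is approached as far as the arm can. A call is refused whole if a number of a shift passes 41.7 or a number of a turn 0.125, either way. A call with a gripper value outside its range is refused whole. The fingers move at their own pace and stop on an object; the grip force is fixed at half the most. Time passes only in rows, so rows that do not move let the fingers close, or fill a call up. It gives the time, the measured TCP pose, the force and the opening at its end, in the units of the state.
- arm.read_state(): the state, without advancing time (a new reading comes with each control period).
- arm.get_image(name): name is "side" or "top"; returns the picture (400x640x3 uint8, red, green, blue); there is no depth.
- arm.calibration(name): a dict with "intrinsics" (3x3 intrinsics, pixels), "R" (3x3) and "t" (3): a world point X has camera coordinates R X + t. Camera axes: x right, y down, z forward; pixel columns grow to the right and rows downward; lengths in mm; the calibration is good to about 2 mm. A picture is of the moment at which its call begins. calibration takes no time and is no camera call.
- arm.job_done(): hands the job in, once; it reports no verdict.
Trained networks look in the newest picture that a camera, given by its name, has taken for a name from the list of things; names that differ only in an ending like _2 or _b are one class to them, and where a whole thing is asked for, a point or a joint stands for the part that bears it (a point fixed in the world has none). Each returns a list of dicts, best first, with "p" (0 to 1); they miss things now and then, are a little off and sometimes report something else, mostly with a low value. They report only what shows in the picture. A call takes as long as a camera call.
- arm.find_in(camera, target): "location" ([column, row] in pixels, amid what is visible of it).
- arm.masks_of(camera, target): "pixels" (400x640 bool, what is visible of it) and "location" ([column, row] in pixels, amid what is visible of it).
The state is a dict: "clock": time; "joints": joint angles; "joint_vel": joint speeds; "joint_efforts": joint torques, N m; "position": TCP position; "ee_rot": TCP orientation; "contact_force": force on the tool from outside, world axes, zero at the start; "wrist_torque": the same for the moment, N m; "gripper_width": finger opening in mm.
Only numpy, scipy, OpenCV 4.12 (cv2) and the standard library are available. Lean on these libraries where they do the work, as an engineer would, in place of code of your own. Each camera call takes 0.05 s, during which the arm holds its last target. There are 200 camera calls.

TASK

Add the two sample trays to the covered stacking base: first lift the orange cover off the base and set it down on the cork mat, then stack the blue tray on the base, the green tray on the blue one, and finally put the cover back on top of the green tray, every pin fully home in its socket so that each piece sits flush on the one below. Keep the trays level with their glassware, set the trays and the cover down instead of dropping them, and leave the other things on the bench where they are.

Things in the scene. Friction and masses are not known exactly. Their poses are not given: they have to be found in the camera images.
- base: Dark steel base plate with 4 grey corner posts, fixed to the bench, 120 mm along its x, 160 along its y. Origin: centre of its underside, on the worktop; z up. Post centres x +-43, y +-63 mm, 24 mm square, tops at z = 29, each with a square 13 mm socket 9 deep. A piece seated on it has its origin 20 mm above this one, axes parallel (or half a turn round).
- mat: Brown cork mat fixed flat on the worktop, 140 mm along its x, 180 mm along its y, 3 mm thick. Origin: centre of its underside. Empty at the start.
- cover: Orange cover, loose, 0.22 kg, plate 110 mm (x) x 150 mm (y), z = 10 to 17 mm. Origin: centre, at the tips of 4 pins below (z 0-10, at x +-43, y +-63 mm, 10 mm thick, round ends); z up. Handle on top up to z = 55 mm. At the start it sits on the base, pins in the sockets. Half turn about z: no difference.
- cover_grip (a point): Middle of the cover's handle, z = 44 mm in its frame. Black bar along its x: 64 mm long, 14 mm thick across y, z = 38 to 55 mm, on two legs at x = +-26 mm. Pinch it across y from above; fingertips not below z = 17 mm of the piece.
- blue_tray: Blue tray, loose, 0.22-0.40 kg, 110 (x) x 150 (y) x 59 mm. Origin: centre, at the tips of 4 pins below (z 0-10, at x +-43, y +-63, 10 mm thick, round ends). Floor z 10-15. 24 mm corner posts to z = 59, each with a square 13 mm socket 9 deep on top: what is seated on it has its origin 50 mm above this one. 4 amber vials fixed at x +-40, y +-24, tops under z = 57. Half turn: no difference.
- blue_tray_grip (a point): Middle of the blue tray's handle, z = 44 mm in its frame. Black bar along its x: 64 mm long, 14 mm thick across y, z = 38 to 55 mm, on two legs at x = +-26 mm. Pinch it across y from above; fingertips not below z = 17 mm of the piece.
- green_tray: Green tray, loose, 0.22-0.40 kg, 110 (x) x 150 (y) x 59 mm. Origin: centre, at the tips of 4 pins below (z 0-10, at x +-43, y +-63, 10 mm thick, round ends). Floor z 10-15. 24 mm corner posts to z = 59, each with a square 13 mm socket 9 deep on top: what is seated on it has its origin 50 mm above this one. 4 clear cuvettes fixed at x +-40, y +-24, tops under z = 57. Half turn: no difference.
- green_tray_grip (a point): Middle of the green tray's handle, z = 44 mm in its frame. Black bar along its x: 64 mm long, 14 mm thick across y, z = 38 to 55 mm, on two legs at x = +-26 mm. Pinch it across y from above; fingertips not below z = 17 mm of the piece.
- dropper_2: Bystander, loose, to be left where it stands. Small white dropper bottle with a blue cap, 25 mm thick, 67 mm tall. Origin: centre of its underside.
- timer: Bystander, loose, to be left where it stands. White kitchen-type timer, standing, 32x66x62 mm. Origin: centre of its underside.
- glass_bottle: Bystander, loose, to be left where it stands. Clear glass bottle, 86 mm across, 170 mm tall. Origin: centre of its underside.
- marker_red: Bystander, loose, to be left where it stands. White marker pen with a red cap, lying, 11x132x13 mm. Origin: centre of its underside.

How it is judged (in metres and radians):
On the way, in this order (a step that is already met when the one before it is completed fails the run):
1. the orange cover stands on the cork mat (horizontal distance between cover and mat below 0.05 m and z of cover in the frame of mat below 0.008 m and angle between cover's own z axis and vertical below 0.08 rad), for 0.2 s.
2. the blue tray is seated on the base (x of blue_tray in the frame of base between -0.004 and 0.004 m and y of blue_tray in the frame of base between -0.004 and 0.004 m and z of blue_tray in the frame of base between 0.017 and 0.023 m and angle between the x axis of blue_tray and the x axis of base, either way round below 0.06 rad), for 0.2 s.
3. the green tray is seated on the blue tray, which is still seated on the base (all of step 2 and x of green_tray in the frame of blue_tray between -0.004 and 0.004 m and y of green_tray in the frame of blue_tray between -0.004 and 0.004 m and z of green_tray in the frame of blue_tray between 0.047 and 0.053 m and angle between the x axis of green_tray and the x axis of blue_tray, either way round below 0.06 rad), for 0.2 s.
At the end, for the whole second after the job is handed in: Blue tray seated on the base, green tray on the blue tray and cover on the green tray, each centred within 4 mm and within 3 mm of its fully seated height, parallel within 0.06 rad (either way round), all at rest (all of step 3 and x of cover in the frame of green_tray between -0.004 and 0.004 m and y of cover in the frame of green_tray between -0.004 and 0.004 m and z of cover in the frame of green_tray between 0.047 and 0.053 m and angle between the x axis of cover and the x axis of green_tray, either way round below 0.06 rad and linear speed of each of blue_tray, green_tray, cover below 0.02 m/s); the robot touches nothing.
It fails at once if a tray tipped more than 0.35 rad (20 degrees) (angle between any of blue_tray, green_tray's own z axis and vertical above 0.35 rad).
It fails at once if a tray or the cover dropped (moving faster than 0.4 m/s with no finger on it) ((contact force between the fingers and blue_tray below 0.05 N and linear speed of blue_tray above 0.4 m/s) or (contact force between the fingers and green_tray below 0.05 N and linear speed of green_tray above 0.4 m/s) or (contact force between the fingers and cover below 0.05 N and linear speed of cover above 0.4 m/s)).
It fails at once if a bystander moved more than 30 mm (distance of any of dropper_2, timer, glass_bottle, marker_red from where it was at the start of the episode above 0.03 m).
It also fails if it takes over 72 s, if anything falls off the work surface, if the arm or the gripper's body presses on something with over 40 N, if the wrist force passes 120 N, or if a joint passes its speed limit or range.

## Working session

There is one attempt and no reset: what is moved stays moved. The work goes in short steps, Python scripts to look and compute and a shell command to move; the robot and the scene stay as the last step left them, time stands still between calls to the robot, and variables do not carry over. Pictures are saved under pics/ and viewed, about 8 in all and at most 12, crops included, and the job is handed in when it is done.

```bash
ls; mkdir -p pics; python3 - <<'E'
from bench import arm
import cv2,numpy as np
print(arm.read_state())
for c in("top","side"):
    im=arm.get_image(c); cv2.imwrite(f"pics/{c}0.png",im[:,:,::-1])
    k=arm.calibration(c); print(c,{a:np.round(b,4).tolist() for a,b in k.items()})
    for n in("base","mat","cover","cover_grip","blue_tray","blue_tray_grip","green_tray","green_tray_grip","glass_bottle","timer","dropper_2","marker_red"):
        print(n,[(round(d['p'],2),np.round(d['location'],1).tolist()) for d in arm.find_in(c,n)[:2]])
E
```

```text
pics
{'clock': 0.0, 'joints': array([-1.02040631e+00,  3.85557606e-01,  6.62057172e-03, -4.74094782e-04,
       -1.19402742e+00, -2.58583997e-01]), 'joint_vel': array([ 0.00035573, -0.00013391, -0.00032562, -0.00208404,  0.00209102,
        0.0008464 ]), 'joint_efforts': array([-1.98844104e-04, -3.92290378e+01,  1.88402188e+01,  4.18610975e+00,
       -4.60826734e-03, -1.27164643e-05]), 'position': array([ 179.6311519 , -598.01204859,  230.22260749]), 'ee_rot': array([-0.69883634, -0.10258366,  0.10290057,  0.70036835]), 'contact_force': array([-0.17582468,  0.80115596,  0.93828103]), 'wrist_torque': array([-0.02371579,  0.03838612,  0.04924742]), 'gripper_width': 85.4157123543398}
top {'intrinsics': [[477.7359, 0.0, 324.1832], [0.0, 477.7359, 190.8811], [0.0, 0.0, 1.0]], 'R': [[0.0003, -0.9999, 0.0102], [-0.9913, -0.0017, -0.1319], [0.1319, -0.0101, -0.9912]], 't': [-168.1371, 545.0065, 1013.4933]}
base [(0.55, [304.9, 262.8])]
mat [(0.95, [251.5, 161.6])]
cover [(0.62, [298.9, 236.1])]
cover_grip [(0.96, [304.1, 236.1])]
blue_tray [(0.85, [341.9, 162.6])]
blue_tray_grip [(0.64, [30
[... 240 characters left out ...]
2.4, 261.1]), (0.59, [337.9, 296.5])]
side {'intrinsics': [[443.7584, 0.0, 308.5956], [0.0, 443.7584, 205.511], [0.0, 0.0, 1.0]], 'R': [[-0.9829, -0.1836, -0.0121], [-0.0679, 0.4233, -0.9034], [0.171, -0.8872, -0.4286]], 't': [523.1231, 161.9317, 899.8954]}
base [(0.61, [357.9, 247.8])]
mat [(0.69, [354.1, 231.3]), (0.62, [258.3, 258.4])]
cover [(0.62, [356.0, 232.1])]
cover_grip [(0.75, [354.2, 229.5])]
blue_tray [(0.86, [271.3, 211.0])]
blue_tray_grip [(0.72, [272.1, 213.4])]
green_tray [(0.74, [401.0, 224.4])]
green_tray_grip [(0.64, [352.2, 196.0])]
glass_bottle [(0.6, [223.7, 203.5])]
timer []
dropper_2 [(0.72, [342.6, 278.6])]
marker_red [(0.66, [355.1, 249.5]), (0.57, [401.6, 225.3])]
```

```bash
python3 - <<'E'
import cv2
a=cv2.imread("pics/top0.png")[60:310,180:480]; cv2.imwrite("pics/t0c.png",cv2.resize(a,None,fx=2.4,fy=2.4,interpolation=cv2.INTER_CUBIC))
a=cv2.imread("pics/side0.png")[130:330,190:470]; cv2.imwrite("pics/s0c.png",cv2.resize(a,None,fx=2.8,fy=2.8,interpolation=cv2.INTER_CUBIC))
E
```

```text
(no output)
```

View pics/t0c.png

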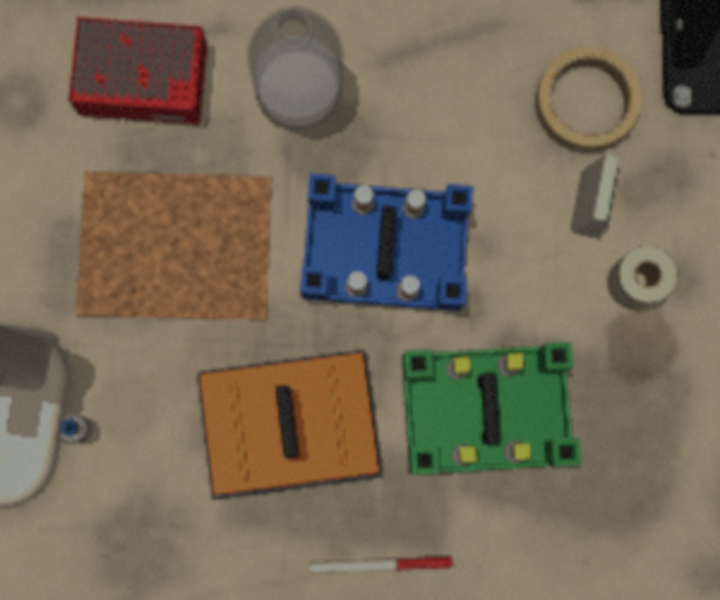

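View pics/s0c.png

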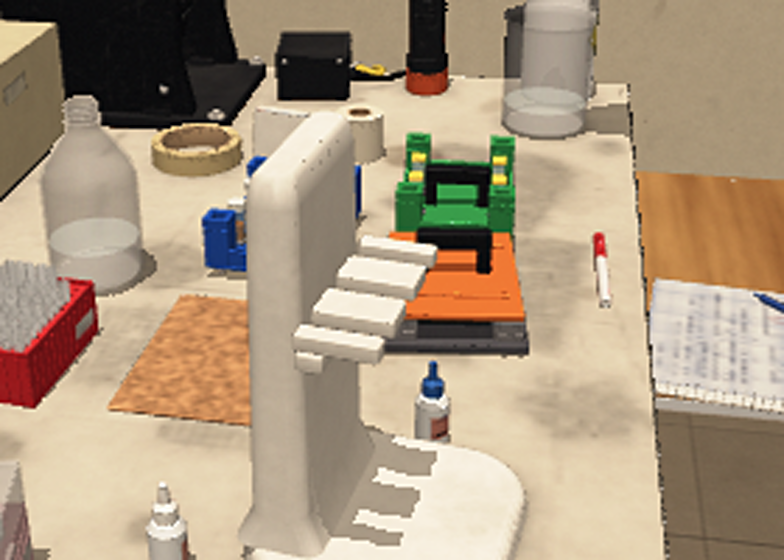

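The top picture shows the mat, cover on base, blue tray and green tray clear of each other, with the red marker near (337,296). In the side picture a tall white pipette stand partly hides the blue tray, so I need the whole top picture to place it.

```bash
cat > h.py <<'E'
from bench import arm
import cv2,numpy as np
from scipy.optimize import minimize
from scipy.spatial.transform import Rotation as Ro
def proj(c,P):
    k=arm.calibration(c); q=np.asarray(P,float)@np.array(k["R"]).T+k["t"]; q=q@np.array(k["intrinsics"]).T
    return q[:,:2]/q[:,2:]
def ray(c,uv,z):
    k=arm.calibration(c);R=np.array(k["R"]);o=-R.T@k["t"]; d=R.T@np.linalg.inv(k["intrinsics"])@[*uv,1]
    return o+d*(z-o[2])/d[2]
def seg(im,col):
    h=cv2.cvtColor(im,cv2.COLOR_RGB2HSV); lo,hi={"blue":((100,130,40),(125,255,255)),"green":((45,110,30),(80,255,255)),"orange":((5,165,90),(18,255,255)),"cork":((5,85,60),(18,175,255))}[col]
    m=cv2.inRange(h,lo,hi); m=cv2.morphologyEx(m,cv2.MORPH_OPEN,np.ones((3,3)))
    m2=cv2.morphologyEx(m,cv2.MORPH_CLOSE,np.ones((9,9)))
    n,l,s,_=cv2.connectedComponentsWithStats(m2); i=1+s[1:,4].argmax()
    return m*(l==i)
BOX={"cover":(55,75,10,17),"blue":(55,75,10,59),"green":(55,75,10,59),"mat":(70,90,3,3)}
def fit(c,im,name,col,z0,show=None):
    m=seg(im,col); pts=cv2.findNonZero(m); h=cv2.convexHull(pts)
    S=6; (x0,y0,w,hh)=cv2.boundingRect(h); o=np.array([x0-8,y0-8]); sz=((w+16)*S,(hh+16)*S)
    # outline of pixel squares
    A=np.zeros((hh+16,w+16),np.uint8); cv2.fillConvexPoly(A,(h.reshape(-1,2)-o).astype(np.int32),255)
    A=cv2.resize(A,sz,interpolation=cv2.INTER_LINEAR)>127
    a,b,z1,z2=BOX[name]; C=np.array([[i*a,j*b,z] for i in(-1,1) for j in(-1,1) for z in(z1,z2)],float)
    def poly(p):
        P=C.copy(); cs,sn=np.cos(p[2]),np.sin(p[2]); P[:,:2]=C[:,:2]@np.array([[cs,sn],[-sn,cs]])+p[:2]; P[:,2]+=z0
        return cv2.convexHull(proj(c,P).astype(np.float32)).reshape(-1,2)
    def cost(q):
        p=(q[0],q[1],q[2]/100); B=np.zeros(A.shape,np.uint8)
        cv2.fillConvexPoly(B,np.round(((poly(p)-o+.5)*S-.5)*16).astype(np.int32),255,shift=4); B=B>0
        return (A^B).sum()/(A|B).sum()
    u=h.reshape(-1,2).mean(0); g=ray(c,(pts.reshape(-1,2).max(0)+pts.reshape(-1,2).min(0))/2,z0+z2)
    best=min((minimize(cost,[g[0],g[1],y],method="Nelder-Mead",options=dict(initial_simplex=[[g[0],g[1],y],[g[0]+8,g[1],y],[g[0],g[1]+8,y],[g[0],g[1],y+6]],xatol=.02,fatol=1e-6)) for y in(-10,0,10)),key=lambda r:r.fun)
    return np.round([best.x[0],best.x[1],best.x[2]/100],3),round(best.fun,4)
def tool():
    s=arm.read_state(); R=Ro.from_quat(s["ee_rot"]).as_matrix(); return s,R
E
python3 - <<'E'
from h import *
im=cv2.imread("pics/top0.png")[:,:,::-1].copy()
for n,c,z in(("cover","orange",20),("blue","blue",0),("green","green",0),("mat","cork",0)): print(n,fit("top",im,n,c,z))
print(np.round(tool()[1],4).tolist())
print("bottle",ray("top",(302,95),50),"marker",ray("top",(338,296),10),"timer",ray("top",(428,139),30))
print("stand base side corners",[np.round(ray("side",(190+u/2.8,130+v/2.8),0)) for u,v in((245,540),(525,500),(370,430))])
E
```

```text
cover (array([ 4.46581e+02, -1.15340e+02,  1.31000e-01]), np.float64(0.021))
blue (array([ 6.12712e+02, -2.03451e+02, -6.50000e-02]), np.float64(0.043))
green (array([ 4.59417e+02, -2.96397e+02,  5.50000e-02]), np.float64(0.044))
mat (array([ 1.68732e+02, -4.27436e+02, -2.00000e-03]), np.float64(0.5558))
[[0.9577, -0.0, -0.2877], [0.2877, 0.0, 0.9577], [-0.0, -1.0, 0.0]]
bottle [ 759.02685417 -117.93426243   50.        ] marker [ 316.33525015 -198.2369816    10.        ] timer [ 664.30603794 -401.34578468   30.        ]
stand base side corners [array([551., 210.,   0.]), array([374., 139.,   0.]), array([489.,  77.,   0.])]
```

View pics/top0.png

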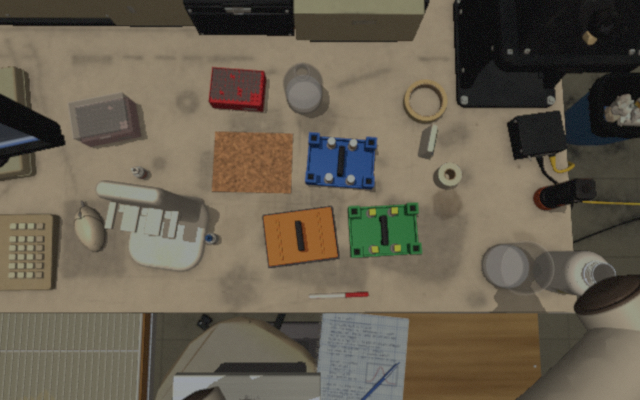

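```bash
cat >> h.py <<'E'
BOX["bar"]=(32,7,38,55)
_seg=seg
def seg(im,col):
    if isinstance(col,str): return _seg(im,col)
    (u,v)=col; m=(im.max(2)<60).astype(np.uint8)*255; n,l,s,_=cv2.connectedComponentsWithStats(m)
    r=l[int(v)-3:int(v)+4,int(u)-3:int(u)+4]; i=np.bincount(r[r>0]).argmax(); return ((l==i)*255).astype(np.uint8)
E
python3 - <<'E'
from h import *
im=cv2.imread("pics/top0.png")[:,:,::-1].copy()
for n,uv,z in(("cover",(300,236),20),("blue",(341,161),0),("green",(383.5,230),0)): print(n,fit("top",im,"bar",uv,z))
for n,uv,z in(("cover",(304.1,236.1),64),("blue",(343.6,159.5),44),("green",(382.8,228.4),44)): print(n,np.round(ray("top",uv,z),1))
print("mat",ray("top",(253,162),3))
# overlay of the fits' post/plate outlines
v=cv2.resize(im[:,:,::-1],None,fx=4,fy=4,interpolation=cv2.INTER_CUBIC)
def box(c,p,a,b,z,col):
    P=np.array([[i*a,j*b,0] for i,j in((-1,-1),(-1,1),(1,1),(1,-1))],float);cs,sn=np.cos(p[2]),np.sin(p[2])
    P[:,:2]=P[:,:2]@np.array([[cs,sn],[-sn,cs]])+p[:2];P[:,2]=z
    cv2.polylines(v,[np.round((proj(c,P)+.5)*4).astype(np.int32)],True,col,1)
for p,t in(((446.6,-115.3,.131),37),((612.7,-203.5,-.065),59),((459.4,-296.4,.055),59)):
    box("top",p,55,75,t,(255,255,255)); box("top",p,32,7,t-4 if t==59 else 75,(0,255,255))
cv2.imwrite("pics/ov.png",v[500:1060,1020:1720])
E
```

```text
cover (array([ 4.46159e+02, -1.15056e+02,  1.33000e-01]), np.float64(0.1466))
blue (array([ 6.10252e+02, -2.03765e+02, -6.40000e-02]), np.float64(0.0991))
green (array([ 4.58682e+02, -2.95361e+02,  6.80000e-02]), np.float64(0.112))
cover [ 445.1 -124.9   64. ]
blue [ 614.1 -210.3   44. ]
green [ 462.5 -294.4   44. ]
mat [616.00395087  -5.23587552   3.        ]
```

View pics/ov.png

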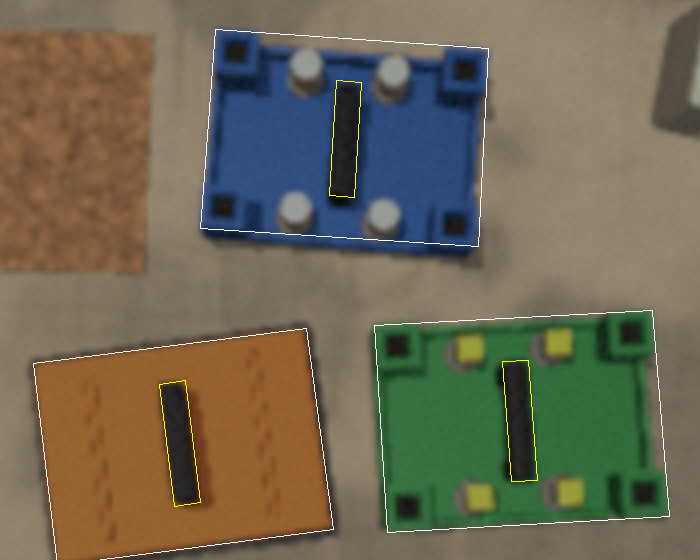

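Overlay fits match within about 1–2 mm. Next is the cover grasp.

```bash
cat >> h.py <<'E'
def go(x,y,z,yaw):
    s,R=tool(); cur=np.arctan2(R[1,0],R[0,0]); p=s["position"]; d=np.array([x,y,z])-p
    c,n=np.cos(yaw),np.sin(yaw)
    print("at",np.round(p,1),"yaw",round(cur,4),"tilt",np.round(R[:2,1],4),"| rotY",round(cur-yaw,4),"then delta",np.round([d[0]*c+d[1]*n,-d[2],-d[0]*n+d[1]*c],1),"F",np.round(s["contact_force"],1),"w",round(s["gripper_width"],1),"t",round(s["clock"],2))
E
python3 -c "
from h import *
go(446.4,-115.2,130,.132)"
```

```text
at [ 179.8 -598.6  231.3] yaw 0.2918 tilt [-0.  0.] | rotY 0.1598 then delta [327.9 101.3 444.1] F [-0.4  0.3 -0. ] w 85.6 t 1.3
```

```bash
python3 -m creep '[{"delta_pos":[0,0,0],"rot":[0,0.08,0],"jaw":85},{"delta_pos":[0,0,0],"rot":[0,0.08,0],"jaw":85},{"delta_pos":[20.5,0,27.75],"rot":[0,0,0],"jaw":85},{"delta_pos":[20.5,0,27.75],"rot":[0,0,0],"jaw":85},{"delta_pos":[20.5,0,27.75],"rot":[0,0,0],"jaw":85},{"delta_pos":[20.5,0,27.75],"rot":[0,0,0],"jaw":85},{"delta_pos":[20.5,0,27.75],"rot":[0,0,0],"jaw":85},{"delta_pos":[20.5,0,27.75],"rot":[0,0,0],"jaw":85},{"delta_pos":[20.5,0,27.75],"rot":[0,0,0],"jaw":85},{"delta_pos":[20.5,0,27.75],"rot":[0,0,0],"jaw":85}]'
python3 -m creep '[{"delta_pos":[20.5,0,27.75],"rot":[0,0,0],"jaw":85},{"delta_pos":[20.5,0,27.75],"rot":[0,0,0],"jaw":85},{"delta_pos":[20.5,0,27.75],"rot":[0,0,0],"jaw":85},{"delta_pos":[20.5,0,27.75],"rot":[0,0,0],"jaw":85},{"delta_pos":[20.5,0,27.75],"rot":[0,0,0],"jaw":85},{"delta_pos":[20.5,0,27.75],"rot":[0,0,0],"jaw":85},{"delta_pos":[20.5,0,27.75],"rot":[0,0,0],"jaw":85},{"delta_pos":[20.5,0,27.75],"rot":[0,0,0],"jaw":85},{"delta_pos":[0,25,0],"rot":[0,0,0],"jaw":85},{"delta_pos":[0,25,0],"rot":[0,0,0],"jaw":85}]'
python3 -c "
from h import *
go(446.4,-115.2,46,.132)"
```

```text
clock: 2.13
position: [313.7, -355.5, 231.6]
ee_rot: [0.706, 0.047, -0.046, -0.705]
contact_force: [1.7, -0.0, -0.3]
gripper_width: 85.2
clock: 2.97
position: [448.9, -113.4, 182.2]
ee_rot: [-0.705, -0.05, 0.046, 0.705]
contact_force: [0.5, -0.3, -0.2]
gripper_width: 85.1
at [ 448.9 -113.4  182.2] yaw 0.1357 tilt [0.0053 0.0004] | rotY 0.0037 then delta [ -2.7 136.2  -1.4] F [ 0.5 -0.3 -0.2] w 85.1 t 2.97
```

```bash
python3 -m creep '[{"delta_pos":[0,15,0],"rot":[0,0,0],"jaw":85},{"delta_pos":[0,15,0],"rot":[0,0,0],"jaw":85},{"delta_pos":[0,15,0],"rot":[0,0,0],"jaw":85},{"delta_pos":[0,15,0],"rot":[0,0,0],"jaw":85},{"delta_pos":[0,15,0],"rot":[0,0,0],"jaw":85},{"delta_pos":[0,15,0],"rot":[0,0,0],"jaw":85},{"delta_pos":[0,0,0],"rot":[0,0,0],"jaw":85},{"delta_pos":[0,0,0],"rot":[0,0,0],"jaw":85},{"delta_pos":[0,0,0],"rot":[0,0,0],"jaw":85},{"delta_pos":[0,0,0],"rot":[0,0,0],"jaw":85}]' >/dev/null
python3 -c "
from h import *
go(446.4,-115.2,46,.132)"
```

```text
at [ 447.5 -115.3   92.4] yaw 0.1321 tilt [0.0024 0.    ] | rotY 0.0001 then delta [-1.1 46.4  0.2] F [ 0.  -0.4  0.1] w 85.0 t 3.8
```

```bash
python3 -m creep '[{"delta_pos":[-1.1,12,0.2],"rot":[0,0,0],"jaw":85},{"delta_pos":[0,12,0],"rot":[0,0,0],"jaw":85},{"delta_pos":[0,12,0],"rot":[0,0,0],"jaw":85},{"delta_pos":[0,10,0],"rot":[0,0,0],"jaw":85},{"delta_pos":[0,0,0],"rot":[0,0,0],"jaw":85},{"delta_pos":[0,0,0],"rot":[0,0,0],"jaw":0},{"delta_pos":[0,0,0],"rot":[0,0,0],"jaw":0},{"delta_pos":[0,0,0],"rot":[0,0,0],"jaw":0},{"delta_pos":[0,0,0],"rot":[0,0,0],"jaw":0},{"delta_pos":[0,0,0],"rot":[0,0,0],"jaw":0}]'
python3 -m creep '[{"delta_pos":[0,0,0],"rot":[0,0,0],"jaw":0},{"delta_pos":[0,0,0],"rot":[0,0,0],"jaw":0},{"delta_pos":[0,0,0],"rot":[0,0,0],"jaw":0},{"delta_pos":[0,0,0],"rot":[0,0,0],"jaw":0},{"delta_pos":[0,0,0],"rot":[0,0,0],"jaw":0},{"delta_pos":[0,0,0],"rot":[0,0,0],"jaw":0},{"delta_pos":[0,0,0],"rot":[0,0,0],"jaw":0},{"delta_pos":[0,0,0],"rot":[0,0,0],"jaw":0},{"delta_pos":[0,0,0],"rot":[0,0,0],"jaw":0},{"delta_pos":[0,0,0],"rot":[0,0,0],"jaw":0}]' >/dev/null
python3 -c "
from h import *
go(616,-5,200,0)
print(tool()[0]['wrist_torque'])"
```

```text
clock: 4.63
position: [445.9, -115.2, 45.9]
ee_rot: [-0.706, -0.047, 0.046, 0.706]
contact_force: [-0.0, 0.0, 0.0]
gripper_width: 25.3
at [ 445.8 -115.2   45.7] yaw 0.132 tilt [ 0.0007 -0.    ] | rotY 0.132 then delta [ 170.2 -154.3  110.2] F [-1.2  1.8  4.9] w 13.1 t 5.47
[ 0.52055502  0.33050931 -0.03362735]
```

```bash
python3 -m creep '[{"delta_pos":[0,-6,0],"rot":[0,0,0],"jaw":0},{"delta_pos":[0,-6,0],"rot":[0,0,0],"jaw":0},{"delta_pos":[0,-8,0],"rot":[0,0,0],"jaw":0},{"delta_pos":[0,-15,0],"rot":[0,0,0],"jaw":0},{"delta_pos":[0,-20,0],"rot":[0,0,0],"jaw":0},{"delta_pos":[0,-20,0],"rot":[0,0,0],"jaw":0},{"delta_pos":[0,-10,0],"rot":[0,0.066,0],"jaw":0},{"delta_pos":[0,0,0],"rot":[0,0.066,0],"jaw":0},{"delta_pos":[0,0,0],"rot":[0,0,0],"jaw":0},{"delta_pos":[0,0,0],"rot":[0,0,0],"jaw":0}]' 
python3 -c "
from h import *
go(616,-5,29,0)"
```

```text
clock: 6.3
position: [445.1, -115.3, 130.5]
ee_rot: [-0.707, -0.0, 0.0, 0.707]
contact_force: [0.2, -0.1, -3.1]
gripper_width: 13.2
at [ 445.1 -115.3  130.5] yaw 0.0011 tilt [-0.0001  0.0003] | rotY 0.0011 then delta [170.9 101.5 110.3] F [ 0.2 -0.1 -3.1] w 13.2 t 6.3
```

```bash
python3 -m creep '[{"delta_pos":[10,0,7],"rot":[0,0,0],"jaw":0},{"delta_pos":[21,0,14],"rot":[0,0,0],"jaw":0},{"delta_pos":[25,0,16],"rot":[0,0,0],"jaw":0},{"delta_pos":[25,0,16],"rot":[0,0,0],"jaw":0},{"delta_pos":[25,0,16],"rot":[0,0,0],"jaw":0},{"delta_pos":[25,0,16],"rot":[0,0,0],"jaw":0},{"delta_pos":[20,0,14],"rot":[0,0,0],"jaw":0},{"delta_pos":[15,0,8],"rot":[0,0,0],"jaw":0},{"delta_pos":[5,8,3],"rot":[0,0,0],"jaw":0},{"delta_pos":[0,15,0],"rot":[0,0,0],"jaw":0}]' >/dev/null
python3 -m creep '[{"delta_pos":[0,15,0],"rot":[0,0,0],"jaw":0},{"delta_pos":[0,15,0],"rot":[0,0,0],"jaw":0},{"delta_pos":[0,15,0],"rot":[0,0,0],"jaw":0},{"delta_pos":[0,12,0],"rot":[0,0,0],"jaw":0},{"delta_pos":[0,8,0],"rot":[0,0,0],"jaw":0},{"delta_pos":[0,6,0],"rot":[0,0,0],"jaw":0},{"delta_pos":[0,2,0],"rot":[0,0,0],"jaw":0},{"delta_pos":[0,0,0],"rot":[0,0,0],"jaw":0},{"delta_pos":[0,0,0],"rot":[0,0,0],"jaw":0},{"delta_pos":[0,0,0],"rot":[0,0,0],"jaw":0}]' 
python3 -c "
from h import *
go(616,-5,28.7,0)"
```

```text
clock: 7.97
position: [617.1, -5.2, 35.2]
ee_rot: [-0.707, -0.001, -0.001, 0.707]
contact_force: [0.2, 1.0, -2.2]
gripper_width: 12.9
at [617.1  -5.2  35.2] yaw 0.0 tilt [0.0016 0.0003] | rotY 0.0 then delta [-1.1  6.5  0.2] F [ 0.2  1.  -2.2] w 12.9 t 7.97
```

```bash
python3 -m creep '[{"delta_pos":[0,2,0],"rot":[0,0,0],"jaw":0},{"delta_pos":[0,2,0],"rot":[0,0,0],"jaw":0},{"delta_pos":[0,2,0],"rot":[0,0,0],"jaw":0},{"delta_pos":[0,1.5,0],"rot":[0,0,0],"jaw":0},{"delta_pos":[0,0,0],"rot":[0,0,0],"jaw":0},{"delta_pos":[0,0,0],"rot":[0,0,0],"jaw":0},{"delta_pos":[0,0,0],"rot":[0,0,0],"jaw":0},{"delta_pos":[0,0,0],"rot":[0,0,0],"jaw":0},{"delta_pos":[0,0,0],"rot":[0,0,0],"jaw":0},{"delta_pos":[0,0,0],"rot":[0,0,0],"jaw":0}]' 
python3 -c "
from h import *
go(616,-5,28.7,0)"
```

```text
clock: 8.8
position: [616.8, -5.2, 28.7]
ee_rot: [0.707, 0.001, 0.0, -0.707]
contact_force: [-2.5, 0.6, 6.8]
gripper_width: 13.1
at [616.8  -5.2  28.7] yaw 0.0005 tilt [ 0.0011 -0.0002] | rotY 0.0005 then delta [-0.8  0.   0.2] F [-2.5  0.6  6.8] w 13.1 t 8.8
```

```bash
python3 -m creep '[{"delta_pos":[0,0,0],"rot":[0,0,0],"jaw":40},{"delta_pos":[0,0,0],"rot":[0,0,0],"jaw":85},{"delta_pos":[0,0,0],"rot":[0,0,0],"jaw":85},{"delta_pos":[0,0,0],"rot":[0,0,0],"jaw":85},{"delta_pos":[0,0,0],"rot":[0,0,0],"jaw":85},{"delta_pos":[0,-12,0],"rot":[0,0,0],"jaw":85},{"delta_pos":[0,-25,0],"rot":[0,0,0],"jaw":85},{"delta_pos":[0,-25,0],"rot":[0,0,0],"jaw":85},{"delta_pos":[0,-25,0],"rot":[0,0,0],"jaw":85},{"delta_pos":[0,-25,0],"rot":[0,0.065,0],"jaw":85}]' 
python3 - <<'E'
from h import *
im=arm.get_image("top"); cv2.imwrite("pics/t1.png",im[:,:,::-1])
go(611.5,-203.6,95,-.065)
a=im[100:290,190:450,::-1]; cv2.imwrite("pics/t1c.png",cv2.resize(a,None,fx=3,fy=3,interpolation=cv2.INTER_CUBIC))
for n,c in(("blue","blue"),("green","green")): print(n,fit("top",im,n,c,0))
E
```

```text
clock: 9.63
position: [616.6, -5.3, 140.9]
ee_rot: [0.707, -0.023, 0.024, -0.707]
contact_force: [-0.1, -0.0, -0.2]
gripper_width: 85.0
at [620.   -5.2 147.1] yaw -0.0687 tilt [0.0114 0.0003] | rotY -0.0037 then delta [   4.4   52.1 -198.5] F [0.8 0.4 3.6] w 84.8 t 9.68
blue (array([ 6.12804e+02, -2.03277e+02, -6.90000e-02]), np.float64(0.0456))
green (array([ 4.59394e+02, -2.96242e+02,  5.90000e-02]), np.float64(0.0451))
```

View pics/t1c.png

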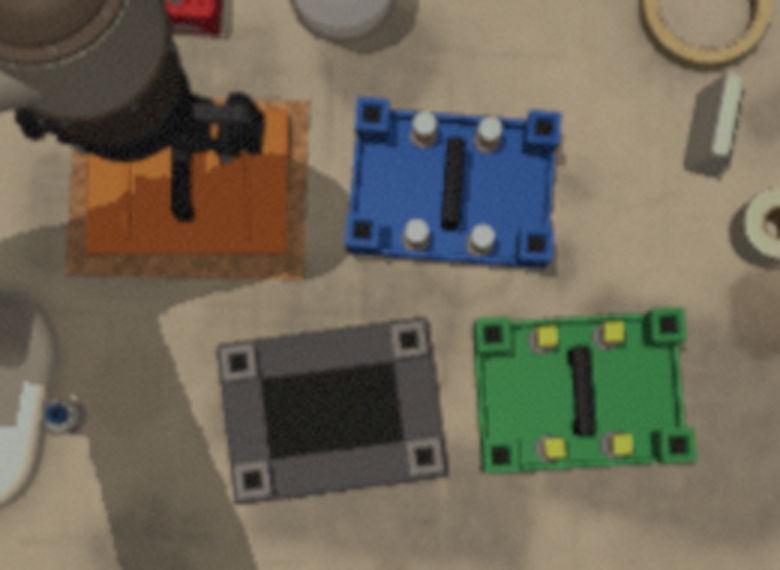

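```bash
cat >> h.py <<'E'
def sockets(im,p,ztop,c="top"):
    """refine (x,y,yaw) from the dark centroids of the 4 sockets"""
    g=cv2.resize(im,None,fx=4,fy=4,interpolation=cv2.INTER_CUBIC).max(2).astype(float); p=np.array(p,float)
    L=np.array([[i*43,j*63] for i in(-1,1) for j in(-1,1)],float)
    for _ in range(4):
        cs,sn=np.cos(p[2]),np.sin(p[2]); W=L@np.array([[cs,sn],[-sn,cs]])+p[:2]
        uv=proj(c,np.c_[W,[ztop]*4]); M=[]
        for u in uv:
            k=np.round((u+.5)*4-.5).astype(int); r=18; w=g[k[1]-r:k[1]+r+1,k[0]-r:k[0]+r+1]
            t=(np.percentile(w,5)+np.percentile(w,60))/2; wt=np.clip(t-w,0,None); yy,xx=np.mgrid[-r:r+1,-r:r+1]; wt=wt*(np.hypot(xx,yy)<r)
            M.append(ray(c,((k[0]+(wt*xx).sum()/wt.sum()+.5)/4-.5,(k[1]+(wt*yy).sum()/wt.sum()+.5)/4-.5),ztop)[:2])
        M=np.array(M); m=M.mean(0); D=M-m; yaw=np.arctan2((L[:,0]*D[:,1]-L[:,1]*D[:,0]).sum(),(L*D).sum()); p=np.array([*m,yaw])
    cs,sn=np.cos(yaw),np.sin(yaw)
    return np.round(p,3),np.round(np.abs(M-(L@np.array([[cs,sn],[-sn,cs]])+m)).max(),2)
E
python3 - <<'E'
from h import *
for f in("t0","t1") :
    im=cv2.imread("pics/%s.png"%{"t0":"top0"}.get(f,f))[:,:,::-1].copy()
    if f=="t1": print("base",sockets(im,(446,-115.2,.132),29))
    print("blue",sockets(im,(612,-203.5,-.065),59)); print("green",sockets(im,(459.4,-296,.058),59))
E
```

```text
blue (array([ 6.12047e+02, -2.03203e+02, -7.80000e-02]), np.float64(0.27))
green (array([ 4.59599e+02, -2.96022e+02,  5.70000e-02]), np.float64(0.2))
base (array([ 4.46536e+02, -1.14565e+02,  1.35000e-01]), np.float64(0.24))
blue (array([ 6.11992e+02, -2.03243e+02, -7.70000e-02]), np.float64(0.27))
green (array([ 4.59572e+02, -2.95985e+02,  5.80000e-02]), np.float64(0.18))
```

```bash
python3 -m creep '[{"delta_pos":[0,0,-10],"rot":[0,0.012,0],"jaw":85},{"delta_pos":[0,0,-25],"rot":[0,0,0],"jaw":85},{"delta_pos":[0,0,-32],"rot":[0,0,0],"jaw":85},{"delta_pos":[0,0,-32],"rot":[0,0,0],"jaw":85},{"delta_pos":[0,0,-32],"rot":[0,0,0],"jaw":85},{"delta_pos":[0,0,-32],"rot":[0,0,0],"jaw":85},{"delta_pos":[0,0,-25],"rot":[0,0,0],"jaw":85},{"delta_pos":[0,10,-10],"rot":[0,0,0],"jaw":85},{"delta_pos":[0,20,0],"rot":[0,0,0],"jaw":85},{"delta_pos":[0,0,0],"rot":[0,0,0],"jaw":85}]' >/dev/null
python3 -m creep '[{"delta_pos":[0,10,0],"rot":[0,0,0],"jaw":85},{"delta_pos":[0,0,0],"rot":[0,0,0],"jaw":85},{"delta_pos":[0,0,0],"rot":[0,0,0],"jaw":85},{"delta_pos":[0,0,0],"rot":[0,0,0],"jaw":85},{"delta_pos":[0,0,0],"rot":[0,0,0],"jaw":85},{"delta_pos":[0,0,0],"rot":[0,0,0],"jaw":85},{"delta_pos":[0,0,0],"rot":[0,0,0],"jaw":85},{"delta_pos":[0,0,0],"rot":[0,0,0],"jaw":85},{"delta_pos":[0,0,0],"rot":[0,0,0],"jaw":85},{"delta_pos":[0,0,0],"rot":[0,0,0],"jaw":85}]' >/dev/null
python3 -c "
from h import *
go(612,-203.6,26,-.077)"
```

```text
at [ 601.4 -202.7   98.9] yaw -0.0772 tilt [0.0001 0.    ] | rotY -0.0002 then delta [10.7 72.9 -0.1] F [ 0.4 -0.7 -0.4] w 85.2 t 11.35
```

```bash
python3 -m creep '[{"delta_pos":[10.7,5,0],"rot":[0,0,0],"jaw":85},{"delta_pos":[0,15,0],"rot":[0,0,0],"jaw":85},{"delta_pos":[0,15,0],"rot":[0,0,0],"jaw":85},{"delta_pos":[0,15,0],"rot":[0,0,0],"jaw":85},{"delta_pos":[0,13,0],"rot":[0,0,0],"jaw":85},{"delta_pos":[0,9.5,0],"rot":[0,0,0],"jaw":85},{"delta_pos":[0,0,0],"rot":[0,0,0],"jaw":85},{"delta_pos":[0,0,0],"rot":[0,0,0],"jaw":0},{"delta_pos":[0,0,0],"rot":[0,0,0],"jaw":0},{"delta_pos":[0,0,0],"rot":[0,0,0],"jaw":0}]'
python3 -m creep '[{"delta_pos":[0,0,0],"rot":[0,0,0],"jaw":0},{"delta_pos":[0,0,0],"rot":[0,0,0],"jaw":0},{"delta_pos":[0,0,0],"rot":[0,0,0],"jaw":0},{"delta_pos":[0,0,0],"rot":[0,0,0],"jaw":0},{"delta_pos":[0,0,0],"rot":[0,0,0],"jaw":0},{"delta_pos":[0,0,0],"rot":[0,0,0],"jaw":0},{"delta_pos":[0,0,0],"rot":[0,0,0],"jaw":0},{"delta_pos":[0,0,0],"rot":[0,0,0],"jaw":0},{"delta_pos":[0,0,0],"rot":[0,0,0],"jaw":0},{"delta_pos":[0,0,0],"rot":[0,0,0],"jaw":0}]' >/dev/null
python3 -c "
from h import *
go(612,-203.6,26,-.077)"
```

```text
clock: 12.18
position: [612.9, -203.7, 27.4]
ee_rot: [0.707, -0.026, 0.028, -0.706]
contact_force: [0.9, 0.3, -0.2]
gripper_width: 51.1
at [ 612.5 -203.6   27. ] yaw -0.0769 tilt [ 0.001  -0.0003] | rotY 0.0001 then delta [-0.5  1.  -0. ] F [-0.7  0.9  5.5] w 13.1 t 13.02
```

```bash
python3 -m creep '[{"delta_pos":[0,-5,0],"rot":[0,0,0],"jaw":0},{"delta_pos":[0,-10,0],"rot":[0,0,0],"jaw":0},{"delta_pos":[0,-15,0],"rot":[0,0,0],"jaw":0},{"delta_pos":[0,-20,0],"rot":[0,0,0],"jaw":0},{"delta_pos":[0,-20,0],"rot":[0,0,0],"jaw":0},{"delta_pos":[0,-15,0],"rot":[0,-0.05,0],"jaw":0},{"delta_pos":[0,-5,0],"rot":[0,-0.08,0],"jaw":0},{"delta_pos":[0,0,0],"rot":[0,-0.08,0],"jaw":0},{"delta_pos":[0,0,0],"rot":[0,0,0],"jaw":0},{"delta_pos":[0,0,0],"rot":[0,0,0],"jaw":0}]'
python3 -c "
from h import *
go(447,-114.9,70,.133)"
```

```text
clock: 13.85
position: [611.4, -203.4, 115.9]
ee_rot: [-0.705, -0.046, 0.047, 0.706]
contact_force: [0.5, 0.1, -2.2]
gripper_width: 12.9
at [ 611.4 -203.4  115.9] yaw 0.1304 tilt [-0.0014  0.0006] | rotY -0.0026 then delta [-151.2   45.9  109.5] F [ 0.5  0.1 -2.2] w 12.9 t 13.85
```

```bash
python3 -m creep '[{"delta_pos":[-8,0,6],"rot":[0,-0.0026,0],"jaw":0},{"delta_pos":[-20,0,14],"rot":[0,0,0],"jaw":0},{"delta_pos":[-24,0,17],"rot":[0,0,0],"jaw":0},{"delta_pos":[-24,0,17.5],"rot":[0,0,0],"jaw":0},{"delta_pos":[-24,0,17.5],"rot":[0,0,0],"jaw":0},{"delta_pos":[-24,0,17.5],"rot":[0,0,0],"jaw":0},{"delta_pos":[-18,0,13],"rot":[0,0,0],"jaw":0},{"delta_pos":[-9,5,7],"rot":[0,0,0],"jaw":0},{"delta_pos":[0,10,0],"rot":[0,0,0],"jaw":0},{"delta_pos":[0,15,0],"rot":[0,0,0],"jaw":0}]' >/dev/null
python3 -m creep '[{"delta_pos":[0,12,0],"rot":[0,0,0],"jaw":0},{"delta_pos":[0,5,0],"rot":[0,0,0],"jaw":0},{"delta_pos":[0,0,0],"rot":[0,0,0],"jaw":0},{"delta_pos":[0,0,0],"rot":[0,0,0],"jaw":0},{"delta_pos":[0,0,0],"rot":[0,0,0],"jaw":0},{"delta_pos":[0,0,0],"rot":[0,0,0],"jaw":0},{"delta_pos":[0,0,0],"rot":[0,0,0],"jaw":0},{"delta_pos":[0,0,0],"rot":[0,0,0],"jaw":0},{"delta_pos":[0,0,0],"rot":[0,0,0],"jaw":0},{"delta_pos":[0,0,0],"rot":[0,0,0],"jaw":0}]' 
python3 - <<'E'
from h import *
go(447,-114.9,60,.133)
for c in("top","side"):
    im=arm.get_image(c); cv2.imwrite(f"pics/{c}2.png",im[:,:,::-1])
a=cv2.imread("pics/top2.png")[150:300,230:430]; b=cv2.imread("pics/side2.png")[170:290,300:460]
cv2.imwrite("pics/c2.png",np.hstack([cv2.resize(a,(400*1,300)),cv2.resize(b,(400,300))]))
E
```

```text
clock: 15.52
position: [447.7, -115.4, 69.5]
ee_rot: [0.705, 0.048, -0.048, -0.705]
contact_force: [-0.1, -0.5, -2.4]
gripper_width: 13.3
at [ 447.7 -115.4   69.5] yaw 0.1353 tilt [0.0003 0.    ] | rotY 0.0023 then delta [-0.6  9.5  0.6] F [-0.1 -0.5 -2.4] w 13.3 t 15.52
```

View pics/c2.png

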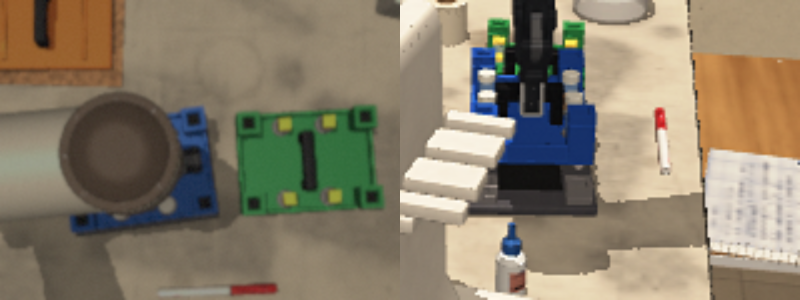

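```bash
sed -i 's/def sockets(im,p,ztop,c="top"):/def sockets(im,p,ztop,c="top",use=(0,1,2,3)):/; s/for i in(-1,1) for j in(-1,1)\],float)\n    for _/&/; s/\[ztop\]\*4/[ztop]*len(L)/' h.py
python3 - <<'E'
s=open('h.py').read()
s=s.replace("    L=np.array([[i*43,j*63] for i in(-1,1) for j in(-1,1)],float)\n    for","    L=np.array([[i*43,j*63] for i in(-1,1) for j in(-1,1)],float)[list(use)]; l0=L.mean(0)\n    for")
s=s.replace("D=M-m; yaw=np.arctan2((L[:,0]*D[:,1]-L[:,1]*D[:,0]).sum(),(L*D).sum()); p=np.array([*m,yaw])","D=M-m; Q=L-l0; yaw=np.arctan2((Q[:,0]*D[:,1]-Q[:,1]*D[:,0]).sum(),(Q*D).sum()); cs,sn=np.cos(yaw),np.sin(yaw); o=m-l0@np.array([[cs,sn],[-sn,cs]]); p=np.array([*o,yaw])")
s=s.replace("[-sn,cs]])+m)).max()","[-sn,cs]])+o)).max()")
open('h.py','w').write(s)
from h import *
im=cv2.imread("pics/top2.png")[:,:,::-1].copy(); t1=cv2.imread("pics/t1.png")[:,:,::-1].copy()
print(sockets(im,(447.5,-115,.135),101.5,use=(0,1,2)),sockets(im,(447.5,-115,.135),101.5,use=(0,2)),sockets(t1,(446.5,-114.6,.135),29,use=(0,1,2)))
E
```

```text
(array([ 4.47443e+02, -1.14786e+02,  1.39000e-01]), np.float64(0.19)) (array([ 4.47570e+02, -1.14678e+02,  1.37000e-01]), np.float64(0.09)) (array([ 4.46576e+02, -1.14520e+02,  1.35000e-01]), np.float64(0.19))
```

```bash
python3 -m creep '[{"delta_pos":[-0.9,3,0.3],"rot":[0,0.003,0],"jaw":0},{"delta_pos":[0,4,0],"rot":[0,0,0],"jaw":0},{"delta_pos":[0,3,0],"rot":[0,0,0],"jaw":0},{"delta_pos":[0,2,0],"rot":[0,0,0],"jaw":0},{"delta_pos":[0,2,0],"rot":[0,0,0],"jaw":0},{"delta_pos":[0,2,0],"rot":[0,0,0],"jaw":0},{"delta_pos":[0,2,0],"rot":[0,0,0],"jaw":0},{"delta_pos":[0,0,0],"rot":[0,0,0],"jaw":0},{"delta_pos":[0,0,0],"rot":[0,0,0],"jaw":0},{"delta_pos":[0,0,0],"rot":[0,0,0],"jaw":0}]'
python3 -c "
from h import *
go(446.8,-115.1,47,.133);print(tool()[0]['wrist_torque'])"
```

```text
clock: 16.45
position: [446.8, -115.2, 51.4]
ee_rot: [0.706, 0.047, -0.047, -0.706]
contact_force: [-0.4, -0.5, -1.5]
gripper_width: 13.1
at [ 446.8 -115.2   51.4] yaw 0.1325 tilt [0.0002 0.    ] | rotY -0.0005 then delta [-0.   4.4  0.1] F [-0.4 -0.5 -1.5] w 13.1 t 16.45
[0.05379101 0.00334928 0.02248772]
```

Pins are 5 mm into the sockets with no force. Finish seating.

```bash
python3 -m creep '[{"delta_pos":[0,1.5,0],"rot":[0,0,0],"jaw":0},{"delta_pos":[0,1.5,0],"rot":[0,0,0],"jaw":0},{"delta_pos":[0,1,0],"rot":[0,0,0],"jaw":0},{"delta_pos":[0,0.8,0],"rot":[0,0,0],"jaw":0},{"delta_pos":[0,0,0],"rot":[0,0,0],"jaw":0},{"delta_pos":[0,0,0],"rot":[0,0,0],"jaw":0},{"delta_pos":[0,0,0],"rot":[0,0,0],"jaw":0},{"delta_pos":[0,0,0],"rot":[0,0,0],"jaw":0},{"delta_pos":[0,0,0],"rot":[0,0,0],"jaw":0},{"delta_pos":[0,0,0],"rot":[0,0,0],"jaw":0}]'
python3 -c "
from h import *
go(446.8,-115.1,47,.133);print(tool()[0]['wrist_torque'])"
```

```text
clock: 17.28
position: [446.7, -115.2, 46.9]
ee_rot: [0.706, 0.047, -0.047, -0.706]
contact_force: [-2.6, 0.1, 5.4]
gripper_width: 12.9
at [ 446.7 -115.2   46.9] yaw 0.1326 tilt [ 0.0001 -0.0001] | rotY -0.0004 then delta [ 0.1 -0.1  0.1] F [-2.6  0.1  5.4] w 12.9 t 17.28
[0.25494233 0.65182155 0.02043254]
```

```bash
python3 -m creep '[{"delta_pos":[0,0,0],"rot":[0,0,0],"jaw":40},{"delta_pos":[0,0,0],"rot":[0,0,0],"jaw":85},{"delta_pos":[0,0,0],"rot":[0,0,0],"jaw":85},{"delta_pos":[0,0,0],"rot":[0,0,0],"jaw":85},{"delta_pos":[0,0,0],"rot":[0,0,0],"jaw":85},{"delta_pos":[0,-12,0],"rot":[0,0,0],"jaw":85},{"delta_pos":[0,-20,0],"rot":[0,0,0],"jaw":85},{"delta_pos":[0,-25,0],"rot":[0,0,0],"jaw":85},{"delta_pos":[0,-13,0],"rot":[0,0.075,0],"jaw":85},{"delta_pos":[0,0,0],"rot":[0,0,0],"jaw":85}]' 
python3 -c "
from h import *
go(459.1,-296.4,90,.058)"
```

```text
clock: 18.12
position: [449.0, -115.2, 119.4]
ee_rot: [0.707, 0.022, -0.017, -0.707]
contact_force: [0.5, -0.2, -0.8]
gripper_width: 85.2
at [ 449.  -115.2  119.4] yaw 0.0562 tilt [ 0.0069 -0.    ] | rotY -0.0018 then delta [  -0.4   29.4 -181.5] F [ 0.5 -0.2 -0.8] w 85.2 t 18.12
```

```bash
python3 -m creep '[{"delta_pos":[0,0,-10],"rot":[0,0,0],"jaw":85},{"delta_pos":[0,0,-24],"rot":[0,0,0],"jaw":85},{"delta_pos":[0,0,-30],"rot":[0,0,0],"jaw":85},{"delta_pos":[0,0,-30],"rot":[0,0,0],"jaw":85},{"delta_pos":[0,0,-30],"rot":[0,0,0],"jaw":85},{"delta_pos":[0,5,-28],"rot":[0,0,0],"jaw":85},{"delta_pos":[0,10,-20],"rot":[0,0,0],"jaw":85},{"delta_pos":[0,10,-9.5],"rot":[0,0,0],"jaw":85},{"delta_pos":[0,5,0],"rot":[0,0,0],"jaw":85},{"delta_pos":[0,0,0],"rot":[0,0,0],"jaw":85}]' > /dev/null
python3 -m creep '[{"delta_pos":[0,0,0],"rot":[0,0,0],"jaw":85},{"delta_pos":[0,0,0],"rot":[0,0,0],"jaw":85},{"delta_pos":[0,0,0],"rot":[0,0,0],"jaw":85},{"delta_pos":[0,0,0],"rot":[0,0,0],"jaw":85},{"delta_pos":[0,0,0],"rot":[0,0,0],"jaw":85},{"delta_pos":[0,0,0],"rot":[0,0,0],"jaw":85},{"delta_pos":[0,0,0],"rot":[0,0,0],"jaw":85},{"delta_pos":[0,0,0],"rot":[0,0,0],"jaw":85},{"delta_pos":[0,0,0],"rot":[0,0,0],"jaw":85},{"delta_pos":[0,0,0],"rot":[0,0,0],"jaw":85}]' > /dev/null
python3 - <<'E'
from h import *
go(459.6,-296.4,27,.058)
im=arm.get_image("top"); cv2.imwrite("pics/t3.png",im[:,:,::-1])
try: print("blue",sockets(im,(446.5,-114.6,.135),79),fit("top",im,"blue","blue",20))
except Exception as e: print(e)
E
```

```text
at [ 457.1 -296.4   86.5] yaw 0.0573 tilt [-0.  0.] | rotY -0.0007 then delta [ 2.5 59.5 -0.1] F [-0.2 -0.8 -0.4] w 84.6 t 19.78
blue (array([ 4.45927e+02, -1.12939e+02,  7.80000e-02]), np.float64(4.32)) (array([ 4.61662e+02, -2.32461e+02,  9.60000e-02]), np.float64(0.6054))
```

```bash
python3 -m creep '[{"delta_pos":[2.5,5,0],"rot":[0,0,0],"jaw":85},{"delta_pos":[0,13,0],"rot":[0,0,0],"jaw":85},{"delta_pos":[0,13,0],"rot":[0,0,0],"jaw":85},{"delta_pos":[0,13,0],"rot":[0,0,0],"jaw":85},{"delta_pos":[0,10,0],"rot":[0,0,0],"jaw":85},{"delta_pos":[0,5.5,0],"rot":[0,0,0],"jaw":85},{"delta_pos":[0,0,0],"rot":[0,0,0],"jaw":85},{"delta_pos":[0,0,0],"rot":[0,0,0],"jaw":0},{"delta_pos":[0,0,0],"rot":[0,0,0],"jaw":0},{"delta_pos":[0,0,0],"rot":[0,0,0],"jaw":0}]'
python3 -m creep '[{"delta_pos":[0,0,0],"rot":[0,0,0],"jaw":0},{"delta_pos":[0,0,0],"rot":[0,0,0],"jaw":0},{"delta_pos":[0,0,0],"rot":[0,0,0],"jaw":0},{"delta_pos":[0,0,0],"rot":[0,0,0],"jaw":0},{"delta_pos":[0,0,0],"rot":[0,0,0],"jaw":0},{"delta_pos":[0,0,0],"rot":[0,0,0],"jaw":0},{"delta_pos":[0,0,0],"rot":[0,0,0],"jaw":0},{"delta_pos":[0,0,0],"rot":[0,0,0],"jaw":0},{"delta_pos":[0,0,0],"rot":[0,0,0],"jaw":0},{"delta_pos":[0,0,0],"rot":[0,0,0],"jaw":0}]' >/dev/null
python3 - <<'E'
from h import *
go(459.6,-296.4,27,.058)
a=cv2.imread("pics/t3.png")[140:300,200:460]; cv2.imwrite("pics/t3c.png",cv2.resize(a,None,fx=3,fy=3))
E
```

```text
clock: 20.67
position: [460.2, -296.5, 27.8]
ee_rot: [0.707, 0.021, -0.02, -0.707]
contact_force: [0.5, -0.8, 0.3]
gripper_width: 51.0
at [ 459.9 -296.3   27.5] yaw 0.0577 tilt [ 0.0006 -0.0003] | rotY -0.0003 then delta [-0.3  0.5 -0.1] F [0.  1.  5.4] w 12.6 t 21.5
```

View pics/t3c.png

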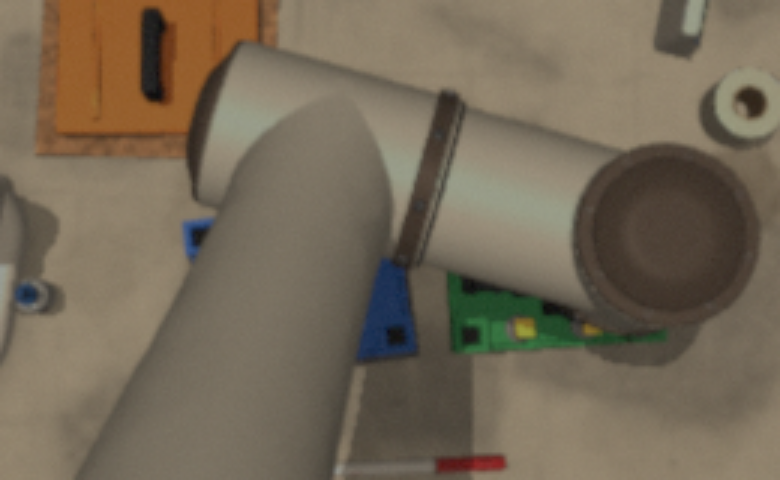

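```bash
python3 -m creep '[{"delta_pos":[0,-5,0],"rot":[0,0,0],"jaw":0},{"delta_pos":[0,-10,0],"rot":[0,0,0],"jaw":0},{"delta_pos":[0,-18,0],"rot":[0,0,0],"jaw":0},{"delta_pos":[0,-25,0],"rot":[0,0,0],"jaw":0},{"delta_pos":[0,-25,0],"rot":[0,0,0],"jaw":0},{"delta_pos":[0,-20,0],"rot":[0,-0.035,0],"jaw":0},{"delta_pos":[0,-10,0],"rot":[0,-0.04,0],"jaw":0},{"delta_pos":[0,-2,0],"rot":[0,0,0],"jaw":0},{"delta_pos":[0,0,0],"rot":[0,0,0],"jaw":0},{"delta_pos":[0,0,0],"rot":[0,0,0],"jaw":0}]'
python3 -c "
from h import *
go(446.8,-115.1,120,.133)"
```

```text
clock: 22.33
position: [458.6, -295.8, 140.9]
ee_rot: [-0.705, -0.046, 0.047, 0.706]
contact_force: [-1.2, -0.6, -4.0]
gripper_width: 12.9
at [ 458.6 -295.8  140.9] yaw 0.1309 tilt [-0.0022  0.0013] | rotY -0.0021 then delta [ 12.3  20.9 180.7] F [-1.2 -0.6 -4. ] w 12.9 t 22.33
```

```bash
python3 -m creep '[{"delta_pos":[0.6,0,9],"rot":[0,-0.002,0],"jaw":0},{"delta_pos":[1.6,0,23],"rot":[0,0,0],"jaw":0},{"delta_pos":[1.9,0,28],"rot":[0,0,0],"jaw":0},{"delta_pos":[1.9,0,28],"rot":[0,0,0],"jaw":0},{"delta_pos":[1.9,0,28],"rot":[0,0,0],"jaw":0},{"delta_pos":[1.9,0,28],"rot":[0,0,0],"jaw":0},{"delta_pos":[1.5,0,22],"rot":[0,0,0],"jaw":0},{"delta_pos":[1,5,14],"rot":[0,0,0],"jaw":0},{"delta_pos":[0,8,0.7],"rot":[0,0,0],"jaw":0},{"delta_pos":[0,6,0],"rot":[0,0,0],"jaw":0}]' > /dev/null
python3 -m creep '[{"delta_pos":[0,2,0],"rot":[0,0,0],"jaw":0},{"delta_pos":[0,0,0],"rot":[0,0,0],"jaw":0},{"delta_pos":[0,0,0],"rot":[0,0,0],"jaw":0},{"delta_pos":[0,0,0],"rot":[0,0,0],"jaw":0},{"delta_pos":[0,0,0],"rot":[0,0,0],"jaw":0},{"delta_pos":[0,0,0],"rot":[0,0,0],"jaw":0},{"delta_pos":[0,0,0],"rot":[0,0,0],"jaw":0},{"delta_pos":[0,0,0],"rot":[0,0,0],"jaw":0},{"delta_pos":[0,0,0],"rot":[0,0,0],"jaw":0},{"delta_pos":[0,0,0],"rot":[0,0,0],"jaw":0}]' 
python3 - <<'E'
from h import *
go(446.8,-115.1,120,.133)
for c in("top","side"):
    im=arm.get_image(c); cv2.imwrite(f"pics/{c}4.png",im[:,:,::-1])
im=cv2.imread("pics/top4.png")[:,:,::-1].copy()
z=tool()[0]["position"][2]-27.5+59
for u in((0,1,2),(0,2)): print(sockets(im,(446.5,-114.6,.134),z,use=u))
a=cv2.imread("pics/top4.png")[150:300,230:430]; b=cv2.imread("pics/side4.png")[150:290,300:460]
cv2.imwrite("pics/c4.png",np.hstack([cv2.resize(a,(400,300)),cv2.resize(b,(400,350))[:300]]))
E
```

```text
clock: 24.0
position: [447.6, -115.5, 121.1]
ee_rot: [-0.706, -0.048, 0.047, 0.706]
contact_force: [-0.6, -0.3, -4.2]
gripper_width: 13.1
at [ 447.6 -115.5  121.1] yaw 0.1344 tilt [0.0001 0.    ] | rotY 0.0014 then delta [-0.8  1.1  0.6] F [-0.6 -0.3 -4.2] w 13.1 t 24.0
(array([ 4.47139e+02, -1.14859e+02,  1.37000e-01]), np.float64(0.19))
(array([ 4.47262e+02, -1.14755e+02,  1.35000e-01]), np.float64(0.13))
```

View pics/c4.png

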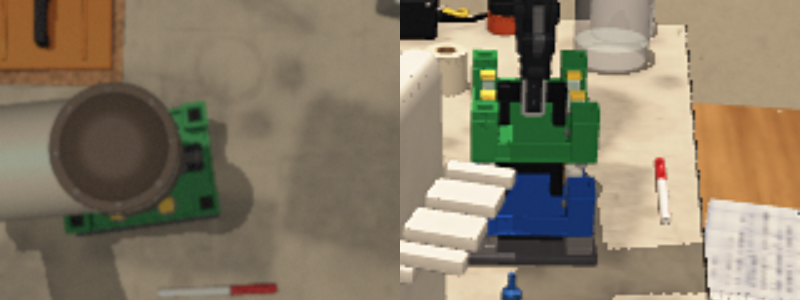

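```bash
python3 -m creep '[{"delta_pos":[-0.6,4,0.4],"rot":[0,0.002,0],"jaw":0},{"delta_pos":[0,4,0],"rot":[0,0,0],"jaw":0},{"delta_pos":[0,3,0],"rot":[0,0,0],"jaw":0},{"delta_pos":[0,2,0],"rot":[0,0,0],"jaw":0},{"delta_pos":[0,2,0],"rot":[0,0,0],"jaw":0},{"delta_pos":[0,2,0],"rot":[0,0,0],"jaw":0},{"delta_pos":[0,2,0],"rot":[0,0,0],"jaw":0},{"delta_pos":[0,0,0],"rot":[0,0,0],"jaw":0},{"delta_pos":[0,0,0],"rot":[0,0,0],"jaw":0},{"delta_pos":[0,0,0],"rot":[0,0,0],"jaw":0}]'
python3 -c "
from h import *
go(446.8,-115.1,97.5,.133);print(tool()[0]['wrist_torque'])"
```

```text
clock: 24.93
position: [447.1, -115.2, 102.1]
ee_rot: [0.706, 0.047, -0.047, -0.706]
contact_force: [-1.0, 0.1, -3.1]
gripper_width: 13.1
at [ 447.1 -115.2  102.1] yaw 0.1325 tilt [ 0.0002 -0.    ] | rotY -0.0005 then delta [-0.3  4.6  0.2] F [-1.   0.1 -3.1] w 13.1 t 24.93
[0.01733593 0.00983606 0.0117318 ]
```

```bash
python3 -m creep '[{"delta_pos":[0,1.5,0],"rot":[0,0,0],"jaw":0},{"delta_pos":[0,1.5,0],"rot":[0,0,0],"jaw":0},{"delta_pos":[0,1,0],"rot":[0,0,0],"jaw":0},{"delta_pos":[0,1,0],"rot":[0,0,0],"jaw":0},{"delta_pos":[0,0,0],"rot":[0,0,0],"jaw":0},{"delta_pos":[0,0,0],"rot":[0,0,0],"jaw":0},{"delta_pos":[0,0,0],"rot":[0,0,0],"jaw":0},{"delta_pos":[0,0,0],"rot":[0,0,0],"jaw":0},{"delta_pos":[0,0,0],"rot":[0,0,0],"jaw":0},{"delta_pos":[0,0,0],"rot":[0,0,0],"jaw":0}]'
python3 -c "
from h import *
go(446.8,-115.1,97.5,.133);print(tool()[0]['wrist_torque'])"
```

```text
clock: 25.77
position: [447.1, -115.3, 97.2]
ee_rot: [0.706, 0.047, -0.047, -0.706]
contact_force: [-1.7, -0.4, 1.7]
gripper_width: 12.8
at [ 447.1 -115.3   97.2] yaw 0.1325 tilt [ 0.0003 -0.0001] | rotY -0.0005 then delta [-0.2 -0.3  0.2] F [-1.7 -0.4  1.7] w 12.8 t 25.77
[0.12856536 0.487261   0.01186929]
```

```bash
python3 -m creep '[{"delta_pos":[0,0.5,0],"rot":[0,0,0],"jaw":0},{"delta_pos":[0,0,0],"rot":[0,0,0],"jaw":0},{"delta_pos":[0,0,0],"rot":[0,0,0],"jaw":0},{"delta_pos":[0,0,0],"rot":[0,0,0],"jaw":0},{"delta_pos":[0,0,0],"rot":[0,0,0],"jaw":40},{"delta_pos":[0,0,0],"rot":[0,0,0],"jaw":85},{"delta_pos":[0,0,0],"rot":[0,0,0],"jaw":85},{"delta_pos":[0,0,0],"rot":[0,0,0],"jaw":85},{"delta_pos":[0,0,0],"rot":[0,0,0],"jaw":85},{"delta_pos":[0,0,0],"rot":[0,0,0],"jaw":85}]' 
python3 -m creep '[{"delta_pos":[0,-10,0],"rot":[0,0,0],"jaw":85},{"delta_pos":[0,-20,0],"rot":[0,0,0],"jaw":85},{"delta_pos":[0,-25,0],"rot":[0,0,0],"jaw":85},{"delta_pos":[0,-13,0],"rot":[0,0.066,0],"jaw":85},{"delta_pos":[0,0,0],"rot":[0,0.066,0],"jaw":85},{"delta_pos":[0,0,0],"rot":[0,0,0],"jaw":85},{"delta_pos":[0,0,0],"rot":[0,0,0],"jaw":85},{"delta_pos":[0,0,0],"rot":[0,0,0],"jaw":85},{"delta_pos":[0,0,0],"rot":[0,0,0],"jaw":85},{"delta_pos":[0,0,0],"rot":[0,0,0],"jaw":85}]' 
python3 -c "
from h import *
go(616.8,-5.3,29.2,0)"
```

```text
clock: 26.6
position: [447.1, -115.2, 96.4]
ee_rot: [0.706, 0.047, -0.047, -0.706]
contact_force: [-0.2, -0.1, 0.5]
gripper_width: 83.7
clock: 27.43
position: [446.7, -115.3, 164.0]
ee_rot: [0.707, -0.0, -0.001, -0.707]
contact_force: [0.0, 0.4, 0.2]
gripper_width: 85.5
at [ 446.7 -115.3  164. ] yaw 0.001 tilt [-0.0012 -0.0001] | rotY 0.001 then delta [170.1 134.8 110. ] F [0.  0.4 0.2] w 85.5 t 27.43
```

```bash
python3 -m creep '[{"delta_pos":[10,0,7],"rot":[0,0.001,0],"jaw":85},{"delta_pos":[21,0,14],"rot":[0,0,0],"jaw":85},{"delta_pos":[25,0,16],"rot":[0,0,0],"jaw":85},{"delta_pos":[25,0,16],"rot":[0,0,0],"jaw":85},{"delta_pos":[25,0,16],"rot":[0,0,0],"jaw":85},{"delta_pos":[25,0,16],"rot":[0,0,0],"jaw":85},{"delta_pos":[20,8,14],"rot":[0,0,0],"jaw":85},{"delta_pos":[14,15,8],"rot":[0,0,0],"jaw":85},{"delta_pos":[5,20,3],"rot":[0,0,0],"jaw":85},{"delta_pos":[0,20,0],"rot":[0,0,0],"jaw":85}]' >/dev/null
python3 -m creep '[{"delta_pos":[0,5,0],"rot":[0,0,0],"jaw":85},{"delta_pos":[0,0,0],"rot":[0,0,0],"jaw":85},{"delta_pos":[0,0,0],"rot":[0,0,0],"jaw":85},{"delta_pos":[0,0,0],"rot":[0,0,0],"jaw":85},{"delta_pos":[0,0,0],"rot":[0,0,0],"jaw":85},{"delta_pos":[0,0,0],"rot":[0,0,0],"jaw":85},{"delta_pos":[0,0,0],"rot":[0,0,0],"jaw":85},{"delta_pos":[0,0,0],"rot":[0,0,0],"jaw":85},{"delta_pos":[0,0,0],"rot":[0,0,0],"jaw":85},{"delta_pos":[0,0,0],"rot":[0,0,0],"jaw":85}]' >/dev/null
python3 - <<'E'
from h import *
go(616.8,-5.3,29.2,0)
for c in("top","side"):
    im=arm.get_image(c); cv2.imwrite(f"pics/{c}5.png",im[:,:,::-1])
im=cv2.imread("pics/top5.png")[:,:,::-1].copy()
print(sockets(im,(446.5,-114.6,.134),129))
try: print(fit("top",im,"green","green",70))
except Exception as e: print(e)
a=cv2.imread("pics/top5.png")[120:270,210:410]; b=cv2.imread("pics/side5.png")[150:290,300:460]
cv2.imwrite("pics/c5.png",np.hstack([cv2.resize(a,(400,300)),cv2.resize(b,(400,350))[:300]]))
E
```

```text
at [617.   -5.4  96.7] yaw -0.0006 tilt [0.0002 0.0001] | rotY -0.0006 then delta [-0.2 67.5  0.1] F [0.  0.8 0.1] w 85.3 t 29.1
(array([ 4.46750e+02, -1.14626e+02,  1.32000e-01]), np.float64(0.22))
(array([ 4.46266e+02, -1.14881e+02,  1.30000e-01]), np.float64(0.0243))
```

View pics/c5.png

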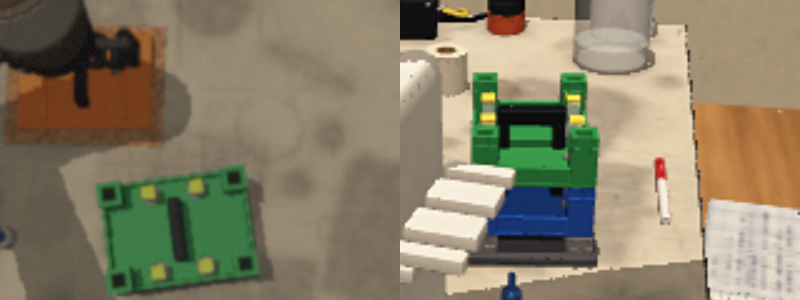

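```bash
python3 -m creep '[{"delta_pos":[-0.2,8,0],"rot":[0,0,0],"jaw":85},{"delta_pos":[0,14,0],"rot":[0,0,0],"jaw":85},{"delta_pos":[0,14,0],"rot":[0,0,0],"jaw":85},{"delta_pos":[0,14,0],"rot":[0,0,0],"jaw":85},{"delta_pos":[0,11,0],"rot":[0,0,0],"jaw":85},{"delta_pos":[0,6,0],"rot":[0,0,0],"jaw":85},{"delta_pos":[0,0,0],"rot":[0,0,0],"jaw":85},{"delta_pos":[0,0,0],"rot":[0,0,0],"jaw":85},{"delta_pos":[0,0,0],"rot":[0,0,0],"jaw":0},{"delta_pos":[0,0,0],"rot":[0,0,0],"jaw":0}]'
python3 -m creep '[{"delta_pos":[0,0,0],"rot":[0,0,0],"jaw":0},{"delta_pos":[0,0,0],"rot":[0,0,0],"jaw":0},{"delta_pos":[0,0,0],"rot":[0,0,0],"jaw":0},{"delta_pos":[0,0,0],"rot":[0,0,0],"jaw":0},{"delta_pos":[0,0,0],"rot":[0,0,0],"jaw":0},{"delta_pos":[0,0,0],"rot":[0,0,0],"jaw":0},{"delta_pos":[0,0,0],"rot":[0,0,0],"jaw":0},{"delta_pos":[0,0,0],"rot":[0,0,0],"jaw":0},{"delta_pos":[0,0,0],"rot":[0,0,0],"jaw":0},{"delta_pos":[0,0,0],"rot":[0,0,0],"jaw":0}]'
python3 -c "
from h import *
go(616.8,-5.3,29.2,0)"
```

```text
clock: 30.03
position: [617.5, -5.2, 30.4]
ee_rot: [-0.707, -0.001, -0.001, 0.707]
contact_force: [0.2, 0.4, -0.6]
gripper_width: 63.8
clock: 30.87
position: [617.1, -5.3, 29.9]
ee_rot: [-0.707, -0.0, -0.0, 0.707]
contact_force: [-0.6, 0.7, 4.4]
gripper_width: 12.9
at [617.1  -5.3  29.9] yaw -0.0005 tilt [0.0006 0.    ] | rotY -0.0005 then delta [-0.3  0.7  0. ] F [-0.6  0.7  4.4] w 12.9 t 30.87
```

```bash
python3 -m creep '[{"delta_pos":[0,-5,0],"rot":[0,0,0],"jaw":0},{"delta_pos":[0,-12,0],"rot":[0,0,0],"jaw":0},{"delta_pos":[0,-20,0],"rot":[0,0,0],"jaw":0},{"delta_pos":[0,-25,0],"rot":[0,0,0],"jaw":0},{"delta_pos":[0,-25,0],"rot":[0,0,0],"jaw":0},{"delta_pos":[0,-25,0],"rot":[0,0,0],"jaw":0},{"delta_pos":[0,-22,0],"rot":[0,-0.033,0],"jaw":0},{"delta_pos":[0,-15,0],"rot":[0,-0.05,0],"jaw":0},{"delta_pos":[0,-6,0],"rot":[0,-0.05,0],"jaw":0},{"delta_pos":[0,0,0],"rot":[0,0,0],"jaw":0}]'
python3 -c "
from h import *
go(446.3,-115.2,170,.132)"
```

```text
clock: 31.7
position: [617.5, -5.1, 187.1]
ee_rot: [-0.705, -0.049, 0.046, 0.706]
contact_force: [-0.6, 0.4, -3.0]
gripper_width: 13.3
at [617.5  -5.1 187.1] yaw 0.1335 tilt [0.0041 0.001 ] | rotY 0.0015 then delta [-184.2   17.1  -86.6] F [-0.6  0.4 -3. ] w 13.3 t 31.7
```

```bash
python3 -m creep '[{"delta_pos":[-9,0,-4],"rot":[0,0,0],"jaw":0},{"delta_pos":[-21,0,-10],"rot":[0,0,0],"jaw":0},{"delta_pos":[-25,0,-12],"rot":[0,0,0],"jaw":0},{"delta_pos":[-25,0,-12],"rot":[0,0,0],"jaw":0},{"delta_pos":[-25,0,-12],"rot":[0,0,0],"jaw":0},{"delta_pos":[-25,0,-12],"rot":[0,0,0],"jaw":0},{"delta_pos":[-25,0,-12],"rot":[0,0,0],"jaw":0},{"delta_pos":[-18,4,-8],"rot":[0,0,0],"jaw":0},{"delta_pos":[-9,6,-4],"rot":[0,0,0],"jaw":0},{"delta_pos":[-2,5,-0.6],"rot":[0,0,0],"jaw":0}]' >/dev/null
python3 -m creep '[{"delta_pos":[0,2,0],"rot":[0,0,0],"jaw":0},{"delta_pos":[0,0,0],"rot":[0,0,0],"jaw":0},{"delta_pos":[0,0,0],"rot":[0,0,0],"jaw":0},{"delta_pos":[0,0,0],"rot":[0,0,0],"jaw":0},{"delta_pos":[0,0,0],"rot":[0,0,0],"jaw":0},{"delta_pos":[0,0,0],"rot":[0,0,0],"jaw":0},{"delta_pos":[0,0,0],"rot":[0,0,0],"jaw":0},{"delta_pos":[0,0,0],"rot":[0,0,0],"jaw":0},{"delta_pos":[0,0,0],"rot":[0,0,0],"jaw":0},{"delta_pos":[0,0,0],"rot":[0,0,0],"jaw":0}]'
python3 - <<'E'
from h import *
go(446.3,-115.2,147,.132)
for c in("top","side"):
    im=arm.get_image(c); cv2.imwrite(f"pics/{c}6.png",im[:,:,::-1])
a=cv2.imread("pics/top6.png")[150:300,230:430]; b=cv2.imread("pics/side6.png")[150:270,330:450]
cv2.imwrite("pics/c6.png",np.hstack([cv2.resize(a,(400,300)),cv2.resize(b,(300,300))]))
im=cv2.imread("pics/top6.png")[:,:,::-1].copy(); m=_seg(im,"orange"); print(m.any(0).nonzero()[0][[0,-1]],m.any(1).nonzero()[0][[0,-1]])
P=np.array([[i*55,j*75] for i,j in((-1,-1),(-1,1),(1,1),(1,-1))]);cs,sn=np.cos(.132),np.sin(.132)
W=P@np.array([[cs,sn],[-sn,cs]])+[446.75,-114.6]; z=tool()[0]["position"][2]-26.9+17
v=cv2.resize(cv2.imread("pics/top6.png"),None,fx=5,fy=5,interpolation=cv2.INTER_CUBIC)
cv2.polylines(v,[np.round((proj("top",np.c_[W,[z]*4])+.5)*5).astype(np.int32)],True,(255,255,255),1)
cv2.imwrite("pics/ov6.png",np.hstack([v[850:1400,1250:1800],np.vstack([cv2.resize(b,(250,250)),np.zeros((300,250,3),np.uint8)])]))
E
```

```text
clock: 33.37
position: [445.9, -115.4, 167.6]
ee_rot: [0.706, 0.047, -0.047, -0.706]
contact_force: [0.2, -0.7, -1.6]
gripper_width: 13.0
at [ 445.9 -115.4  167.6] yaw 0.1325 tilt [0.0001 0.    ] | rotY 0.0005 then delta [ 0.4 20.6  0.2] F [ 0.2 -0.7 -1.6] w 13.0 t 33.37Traceback (most recent call last):
  File "<stdin>", line 7, in <module>
NameError: name '_seg' is not defined. Did you mean: 'seg'?
```

```bash
python3 - <<'E'
from h import *
b=cv2.imread("pics/side6.png")[150:270,330:450]
P=np.array([[i*55,j*75] for i,j in((-1,-1),(-1,1),(1,1),(1,-1))]);cs,sn=np.cos(.132),np.sin(.132)
W=P@np.array([[cs,sn],[-sn,cs]])+[446.75,-114.6]; z=tool()[0]["position"][2]-26.9+17
v=cv2.resize(cv2.imread("pics/top6.png"),None,fx=5,fy=5,interpolation=cv2.INTER_CUBIC)
cv2.polylines(v,[np.round((proj("top",np.c_[W,[z]*4])+.5)*5).astype(np.int32)],True,(255,255,255),1)
cv2.imwrite("pics/ov6.png",np.hstack([v[850:1400,1250:1780],cv2.copyMakeBorder(cv2.resize(b,(260,260)),0,290,0,0,0)]))
E
```

```text
(no output)
```

View pics/ov6.png

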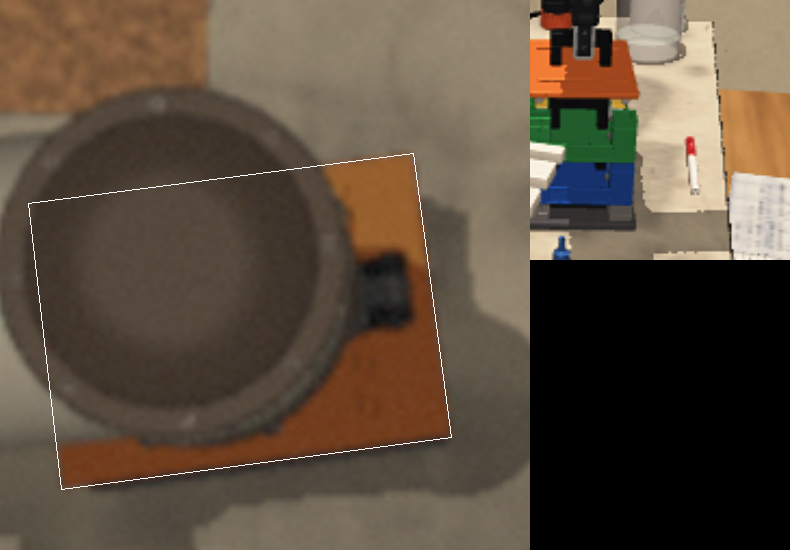

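The cover's edges line up with the pose of the green tray below. Now I lower it.

```bash
python3 -m creep '[{"delta_pos":[0.2,4,0.2],"rot":[0,0,0],"jaw":0},{"delta_pos":[0,4,0],"rot":[0,0,0],"jaw":0},{"delta_pos":[0,2,0],"rot":[0,0,0],"jaw":0},{"delta_pos":[0,2,0],"rot":[0,0,0],"jaw":0},{"delta_pos":[0,2,0],"rot":[0,0,0],"jaw":0},{"delta_pos":[0,1.6,0],"rot":[0,0,0],"jaw":0},{"delta_pos":[0,0,0],"rot":[0,0,0],"jaw":0},{"delta_pos":[0,0,0],"rot":[0,0,0],"jaw":0},{"delta_pos":[0,0,0],"rot":[0,0,0],"jaw":0},{"delta_pos":[0,0,0],"rot":[0,0,0],"jaw":0}]'
python3 -c "
from h import *
go(446.3,-115.2,147,.132);print(tool()[0]['wrist_torque'])"
```

```text
clock: 34.3
position: [446.2, -115.2, 152.0]
ee_rot: [0.706, 0.047, -0.047, -0.706]
contact_force: [-0.1, -0.2, -2.1]
gripper_width: 13.1
at [ 446.2 -115.2  152. ] yaw 0.1325 tilt [ 0.0003 -0.    ] | rotY 0.0005 then delta [0.1 5.  0. ] F [-0.1 -0.2 -2.1] w 13.1 t 34.3
[ 0.01564733 -0.05602623 -0.00215351]
```

```bash
python3 -m creep '[{"delta_pos":[0,1.5,0],"rot":[0,0,0],"jaw":0},{"delta_pos":[0,1.5,0],"rot":[0,0,0],"jaw":0},{"delta_pos":[0,1,0],"rot":[0,0,0],"jaw":0},{"delta_pos":[0,1,0],"rot":[0,0,0],"jaw":0},{"delta_pos":[0,0.4,0],"rot":[0,0,0],"jaw":0},{"delta_pos":[0,0,0],"rot":[0,0,0],"jaw":0},{"delta_pos":[0,0,0],"rot":[0,0,0],"jaw":0},{"delta_pos":[0,0,0],"rot":[0,0,0],"jaw":0},{"delta_pos":[0,0,0],"rot":[0,0,0],"jaw":0},{"delta_pos":[0,0,0],"rot":[0,0,0],"jaw":0}]'
python3 -c "
from h import *
go(446.3,-115.2,147,.132)"
```

```text
clock: 35.13
position: [446.1, -115.2, 146.6]
ee_rot: [0.706, 0.047, -0.047, -0.706]
contact_force: [-0.1, -0.4, -2.3]
gripper_width: 12.7
at [ 446.1 -115.2  146.6] yaw 0.1324 tilt [0.0001 0.    ] | rotY 0.0004 then delta [ 0.2 -0.4  0. ] F [-0.1 -0.4 -2.3] w 12.7 t 35.13
```

```bash
python3 -m creep '[{"delta_pos":[0,0.5,0],"rot":[0,0,0],"jaw":0},{"delta_pos":[0,0.5,0],"rot":[0,0,0],"jaw":0},{"delta_pos":[0,0.3,0],"rot":[0,0,0],"jaw":0},{"delta_pos":[0,0,0],"rot":[0,0,0],"jaw":0},{"delta_pos":[0,0,0],"rot":[0,0,0],"jaw":0},{"delta_pos":[0,0,0],"rot":[0,0,0],"jaw":0},{"delta_pos":[0,0,0],"rot":[0,0,0],"jaw":0},{"delta_pos":[0,0,0],"rot":[0,0,0],"jaw":0},{"delta_pos":[0,0,0],"rot":[0,0,0],"jaw":0},{"delta_pos":[0,0,0],"rot":[0,0,0],"jaw":0}]'
```

```text
clock: 35.97
position: [446.4, -115.3, 146.0]
ee_rot: [0.706, 0.047, -0.047, -0.705]
contact_force: [-2.1, 1.0, 5.8]
gripper_width: 13.0
```

Contact at seated height. Release, then back away and check.

```bash
python3 -m creep '[{"delta_pos":[0,0,0],"rot":[0,0,0],"jaw":40},{"delta_pos":[0,0,0],"rot":[0,0,0],"jaw":85},{"delta_pos":[0,0,0],"rot":[0,0,0],"jaw":85},{"delta_pos":[0,0,0],"rot":[0,0,0],"jaw":85},{"delta_pos":[0,0,0],"rot":[0,0,0],"jaw":85},{"delta_pos":[0,-10,0],"rot":[0,0,0],"jaw":85},{"delta_pos":[0,-20,0],"rot":[0,0,0],"jaw":85},{"delta_pos":[0,-20,0],"rot":[0,0,0],"jaw":85},{"delta_pos":[0,-20,0],"rot":[0,0,0],"jaw":85},{"delta_pos":[0,-5,0],"rot":[0,0,0],"jaw":85}]'
python3 -m creep '[{"delta_pos":[8,0,9],"rot":[0,0,0],"jaw":85},{"delta_pos":[18,0,12],"rot":[0,0,0],"jaw":85},{"delta_pos":[20,0,14],"rot":[0,0,0],"jaw":85},{"delta_pos":[20,0,14],"rot":[0,0,0],"jaw":85},{"delta_pos":[20,0,14],"rot":[0,0,0],"jaw":85},{"delta_pos":[20,0,14],"rot":[0,0,0],"jaw":85},{"delta_pos":[18,0,12],"rot":[0,0,0],"jaw":85},{"delta_pos":[8,0,6],"rot":[0,0,0],"jaw":85},{"delta_pos":[0,0,0],"rot":[0,0,0],"jaw":85},{"delta_pos":[0,0,0],"rot":[0,0,0],"jaw":85}]'
python3 - <<'E'
from h import *
t=arm.get_image("top");s=arm.get_image("side")
print(fit("top",t,"cover","orange",120))
v=np.hstack([cv2.resize(t[150:300,230:430],(400,300)),cv2.resize(s[150:270,330:450],(300,300))]); cv2.imwrite("pics/c7.png",v[:,:,::-1])
E
```

```text
clock: 36.8
position: [447.9, -115.4, 223.3]
ee_rot: [0.706, 0.049, -0.045, -0.705]
contact_force: [-0.2, 0.3, -0.3]
gripper_width: 84.9
clock: 37.63
position: [563.6, -3.4, 218.9]
ee_rot: [0.706, 0.046, -0.048, -0.705]
contact_force: [-0.5, 0.2, 0.2]
gripper_width: 84.5
(array([ 4.46777e+02, -1.14855e+02,  1.34000e-01]), np.float64(0.0233))
```

View pics/c7.png

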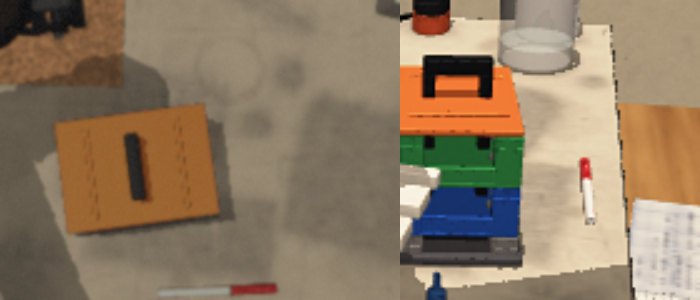

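The stack is flush and the robot is clear of it. I'm handing in.

```bash
python3 -c "
from h import *
print(arm.job_done())"
```

```text
the job is handed in; nothing more can be done
None
```

I moved the cover to the cork mat, stacked the blue tray on the base and the green tray on the blue, then put the cover back on top. The job was handed in at about 38 s of the 72 s allowed.

**Alignment:** In the last pictures the cover is at (446.8, -114.9) mm with yaw 0.134. The green tray's sockets, measured before the cover went on, were at (446.8, -114.6) mm with yaw 0.132. The base is at (446.5, -114.6) mm with yaw 0.135.

**Seating:** Each piece touched down within about 1 mm of its expected seated height, with contact forces under 10 N. The side view shows the layers flush.

**Not fully checked:**
- The blue tray's final pose was not measured on its own, because the arm hid it. I judged it from its touchdown height, the side view and the green tray fitting onto it.
- The cover touched down about 0.5 to 1 mm lower than I had worked out. I put this down to a small slip of the handle in the jaws.
- I did not measure the bystanders again. Nothing came near them, and the marker and dropper look unmoved in the pictures.

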